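# Wind the tea timer past its top mark and back to 20 minutes

## Task

Set the round bell timer on the trivet to 20 minutes: first twist its dial clockwise past the double-line top mark (30), then turn it back down to 20, and let go. Its case is held by nothing but its rubber feet, so bear down on the dial (it sinks a little before it bears) while you twist, firmly enough that the case neither slips round nor slides, yet gently (about 15 N), and stop short of the dial's end stop. Leave everything else on the table alone.

Things in the scene. Friction and masses are not known exactly. Their poses are not given: they have to be found in the camera images.
- timer: Loose bell timer: white plastic disc case 100 mm across, 34 mm high, with a steel band, on three rubber feet 36 mm from its axis; about 0.41 kg, give or take a third. Origin: centre of its underside, z up along the dial's axis. Only friction holds it: without 5 to 12 N of downward press on the dial the whole case turns with the dial; over 25 N is too hard
- timer_rim (a point): Point on the upper rim of the case at the scale's 0 line, 50 mm from the axis along the case's +x, 34 mm above its underside; shows whether the case slid or turned
- mark_20 (a point): The 20-minute line on the case's top face, 44 mm from the axis. The scale's dark lines lie 38 to 49 mm out, 0.06 rad a minute, clockwise from above, starting with the 0 line on the case's +x. 0, 10 and 20 are single long lines; 5, 15, 25 short ones
- mark_top (a point): The top mark, 30 minutes: the only double long line of the scale, on the case's top face 44 mm from the axis. Clockwise beyond it a blank arc follows up to the 0 line
- dial_grip (a point): On the axis at the top face of the dial's disc, 45 to 65 mm above the timer's underside (varies). Aluminium disc 74 mm across, 6 thick; straight grip bar across it: 44 long, 14 wide, 20 high above the disc. x axis along the bar to the pointer end. Loose on its stem: pressed with 2 N it sinks 1 to 11 mm (unseen, varies) before it bears on a stiff spring of 10 N per mm, 3 mm long; then it is solid
- pointer_tip (a point): Tip of the dial's pointer, 37 mm out from the axis at the height of the disc's top face. The pointer end of the bar carries a black nose on the disc; a black line on the bar runs from the centre to that end
- dial (a joint): Angle of the dial on the case, rad, growing clockwise from above: 0 = pointer at the 0 line, 0.06 rad a minute, so 20 minutes = 1.2 and the top mark, 30, = 1.8. Hard stops at 0 and 2.0. Stiff (0.23 N m of friction) and stays where it is left. It starts between 10 and 16 minutes
- trivet: Red hard silicone trivet, 180 by 280 by 8 mm, fixed to the table, carrying the timer near one end and the tea glass near the other. Origin: centre of its underside, y along its length
- tea_glass: Empty clear tea glass, 60 mm across, 85 mm high, loose on the trivet, its axis at least 125 mm from the timer's. Origin: centre of its underside
- bowl: Empty amber glass bowl, 150 mm across, 60 mm high, loose. Origin: centre of its underside
- coasters: Stack of grey round coasters, 96 mm across, 28 mm high. Origin: centre of its underside
- vase: Blue glazed ceramic vase, 116 mm across at its widest, 200 mm high, loose. Origin: centre of its underside
- remote: Black remote control, 45 by 160 by 18 mm, lying on the table. Origin: centre of its underside, y along its length
- fan: Slim aluminium table fan, fixed, about 350 mm high, with a toggle switch on its foot. Origin: centre of its foot's underside
Not all that is in view belongs to the job. There is more than one size of the timer; the job needs the smallest.

How it is judged:
On the way:
1. the dial is twisted clockwise past the top mark (30 minutes) (value of joint dial above 1.83 rad), for 0.1 s.
At the end, for the whole second after the job is handed in: The dial, after having been wound past 30, rests within one and a half minutes (0.09 rad) of 20 minutes and is let go; the timer stands level on the trivet where it was, its rim at the 0 line within 15 mm of its starting place (value of joint dial between 1.11 and 1.29 rad and velocity of joint dial between -0.02 and 0.02 rad/s and linear speed of timer below 0.01 m/s and distance of timer_rim from where it was at the start of the episode below 0.015 m and angle between timer's own z axis and vertical below 0.05 rad and contact force between timer and the fingers below 0.1 N); the robot touches nothing.
It fails at once if the timer's case slips round or slides (rim point at the 0 line moves more than 15 mm) (distance of timer_rim from where it was at the start of the episode above 0.015 m).
It fails at once if the timer is pressed too hard (more than 30 N, its own weight included, between timer and trivet) (contact force between timer and trivet above 30 N).
It fails at once if the tea glass, bowl, coasters, vase or remote is disturbed (distance of any of tea_glass, bowl, coasters, vase, remote from where it was at the start of the episode above 0.015 m).
It fails at once if the fan is struck (contact force between fan and anything else above 5 N).
It also fails if it takes over 58 s, if anything falls off the work surface, if the arm or the gripper's body presses on something with over 40 N, if the wrist force passes 120 N, or if a joint passes its speed limit or range.

## Robot

A 6-joint arm with a two-finger parallel gripper is mounted at the origin on the work surface. World frame = base frame: x ahead of the robot, y to its left, z up, the work surface at z = 0. Lengths are in m, angles in rad, forces in N, time in s.
With the tool pointing down it reaches from about 0.35 to 0.775 m from the base axis. Payload 5.5 kg.
Tool frame: the origin (TCP) lies midway between the tips of the shut fingers; the grasp point (between the pads) lies 19 mm behind it; z points along the fingers, y is the line along which they close (so a half turn about z gives the same grasp; the last joint's range is limited). The gripper opens to 85 mm and grips with 20 to 120 N. Pads are 22 mm wide; open, the fingers measure 114 mm over their backs; the gripper's body (76 mm by 85 mm) begins 54 mm behind the grasp point. The pads swing forward as they close: fully open they stand 13 mm farther back than shut.
Start: joints at [1.014, 0.313, 0.046, 1.304, 0, 1.431], TCP at [0.233, 0.526, 0.231] pointing down, gripper open.
Joint ranges: [-2.76, 2.76], [-0.86, 1.69], [-1.03, 1.26], [-2.2, 2.34], [-1.47, 1.5], [-3.14, 3.14]. Speed limits (rad/s): [2.57, 2.57, 3.14, 3.14, 3.14, 3.14].

## Interface

Orientations are given as a rotation vector (axis times angle).
In Python, from cell import get_state, get_image, camera_model, hand_in gives the robot as it stands.
- The arm moves only by the tool step_arm, never from a script. Its argument "commands" is a list of rows, each a list of 4 numbers: the shift along the tool's x, y, z in units of 40 mm (1.0 is 40 mm), then the turn about the tool's z in units of 6 degrees (1.0 is 6 degrees). In form: [[x, y, z, roll], ...]. A call has 1 to 12 rows; each row is the pose to reach, as a shift and turn from the pose commanded when the call began, along the tool's axes at that moment; what a row does not reach only later rows make up. A row lasts 1/12 s, in which the tool goes at most 41.7 mm and 7.16 degrees, less where a joint would pass 70% of its speed; a pose out of reach is approached as far as the arm can. A call with a gripper value outside its range is refused whole. "hand" is the closure, from 0 (fully open) to 1 (shut), set as the call begins (left out, the last holds). The fingers move at their own pace and stop on an object; "squeeze" is the grip in N (left out, the last holds). Time passes only in rows, so rows that repeat a pose let the fingers close. It gives the time, the measured TCP pose, the force, the opening and the grip force at its end, in the units of the state.
- get_state(): the state, without advancing time (a new reading comes with each control period).
- get_image(name): name is "scene" or "side" or "wrist"; returns the picture (400x640x3 uint8, red, green, blue); there is no depth.
- camera_model(name): a dict with "K" (3x3 intrinsics, pixels), "extrinsics" (4x4, takes a point from camera to world coordinates). Camera axes: x right, y down, z forward; pixel columns grow to the right and rows downward; lengths in m; the calibration is good to about 2 mm. A picture is of the moment at which its call begins: read the wrist's pose just before it. camera_model takes no time and is no camera call; for the wrist camera it gives the pose at the moment of the call.
- hand_in(): hands the job in; it is judged then, once.
The state is a dict: "clock": time; "joints": joint angles; "qvel": joint speeds; "effort": joint torques, N m; "ee_pos": TCP position; "tcp_rot": TCP orientation; "contact_force": force on the tool from outside, world axes, zero at the start; "ft_torque": the same for the moment, N m; "opening": opening from 0.0 (shut) to 1.0 (fully open); "gripper_force": force on a finger pad.
Only numpy, scipy, OpenCV 4.12 (cv2) and the standard library are available. Lean on these libraries where they do the work, as an engineer would, in place of code of your own. Each camera call takes 0.05 s, during which the arm holds its last target. There are 200 camera calls.

## Working session

There is one attempt and no reset: what is moved stays moved. The work goes in short steps, Python scripts to look and compute and a tool call to move; the robot and the scene stay as the last step left them, time stands still between calls to the robot, and variables do not carry over. Pictures are saved under pics/ and viewed, at most 10 in all, crops included, and the job is handed in when it is done.

Besides the shell and the picture viewer there is one more tool, called after ">>>" by a JSON object that holds its "method" and its "body". step_arm: Moves the arm, as the interface text tells. Its arguments: {"type":"object","properties":{"commands":{"type":"array","items":{"type":"array","items":{"type":"number"}}},"hand":{"type":"number"},"squeeze":{"type":"number"}},"required":["commands"]}

```bash
mkdir -p pics; python3 - <<'E'
from cell import *
import cv2,numpy as np
s=get_state();print(s)
ims=[]
for n in("scene","side","wrist"):
    im=get_image(n);cv2.imwrite(f"pics/{n}0.png",im[:,:,::-1]);m=camera_model(n);print(n,np.round(m["K"],1).tolist(),np.round(m["extrinsics"],4).tolist())
E
```

```text
{'clock': 0.0, 'joints': array([ 1.01435673e+00,  3.14016861e-01,  4.49966145e-02,  1.30359190e+00,
       -1.50411096e-07,  1.43119638e+00]), 'qvel': array([-0.00135053, -0.00017388, -0.00125869, -0.00204663,  0.00055749,
       -0.00084424]), 'effort': array([-1.38305953e-03, -4.80629396e+01,  2.98532295e+01,  1.93020335e-02,
        3.77800609e-05, -1.51830267e-05]), 'ee_pos': array([0.23254456, 0.52533281, 0.23040671]), 'tcp_rot': array([-6.49911731e-01, -3.07299891e+00,  2.68084106e-03]), 'contact_force': array([-0.11359996,  0.97668676, -0.77057511]), 'ft_torque': array([ 0.00425013, -0.04760888, -0.033588  ]), 'gripper_force': 0.0, 'opening': 1.0003263112287823}
scene [[520.5, 0.0, 319.4], [0.0, 520.5, 198.3], [0.0, 0.0, 1.0]] [[-0.8813, 0.2614, -0.3936, 1.0639], [0.4725, 0.4954, -0.729, 0.9936], [0.0044, -0.8284, -0.5601, 0.8446], [0.0, 0.0, 0.0, 1.0]]
side [[482.3, 0.0, 315.2], [0.0, 482.3, 200.9], [0.0, 0.0, 1.0]] [[0.9994, -0.0091, 0.0333, 0.4854], [-0.0285, -0.7633, 0.6454, -0.9023], [0.0195, -0.646, -0.7631, 1.1036], [0.0, 0.0, 0.0, 1.0]]
wrist [[303.9, 0.0, 315.9], [0.0, 303.9, 199.8], [0.0, 0.0, 1.0]] [[0.4044, 0.8775, 0.2577, 0.1679], [0.9146, -0.3875, -0.116, 0.5553], [-0.0019, 0.2826, -0.9592, 0.3731], [0.0, 0.0, 0.0, 1.0]]
```

View pics/scene0.png

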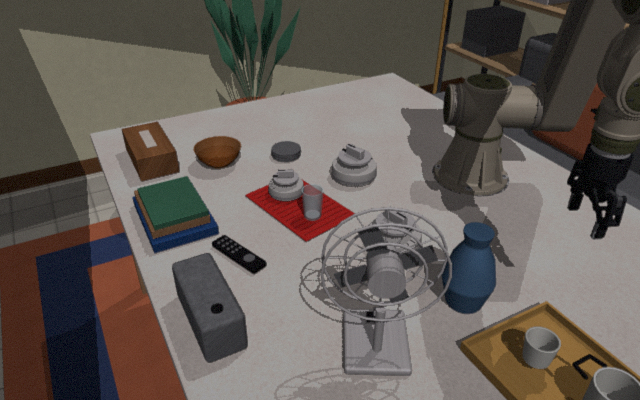

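View pics/side0.png

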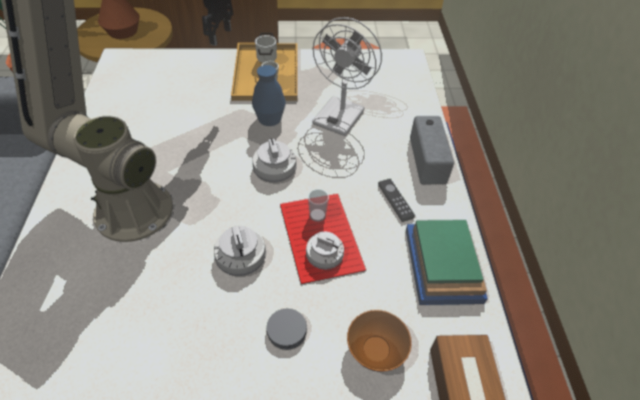

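View pics/wrist0.png

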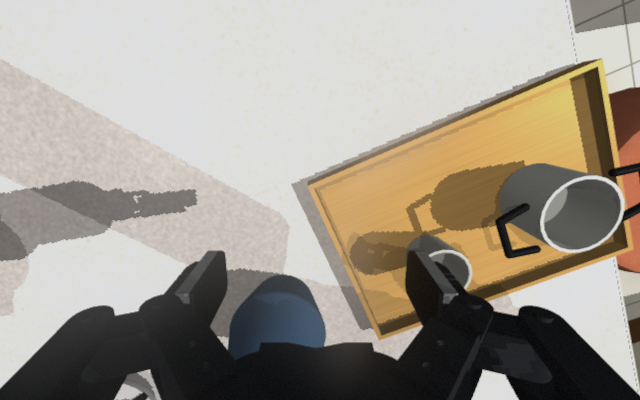

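The scene shows three timers. In the side view they are at (273,160), (239,250) and (325,250). The last one, at (286,185) in the scene view, is the smallest and sits on the red trivet beside the tea glass, so it fits the description. The vase is at (268,97), the fan at (345,85) and the glass at (318,205). Next I'll make enlarged crops and triangulate.

```bash
cat > h.py <<'E'
import numpy as np,cv2
def ray(m,p):
    K=np.array(m["K"]);E=np.array(m["extrinsics"]);d=E[:3,:3]@np.linalg.solve(K,[p[0],p[1],1.]);return E[:3,3],d/np.linalg.norm(d)
def onz(m,p,z):
    o,d=ray(m,p);return o+d*(z-o[2])/d[2]
def tri(obs):
    A=np.zeros((3,3));b=np.zeros(3)
    for m,p in obs:
        o,d=ray(m,p);P=np.eye(3)-np.outer(d,d);A+=P;b+=P@o
    X=np.linalg.solve(A,b);return X,[float(np.linalg.norm(np.cross(X-ray(m,p)[0],ray(m,p)[1]))) for m,p in obs]
def proj(m,X):
    E=np.array(m["extrinsics"]);c=E[:3,:3].T@(np.asarray(X)-E[:3,3]);u=np.array(m["K"])@c;return u[:2]/u[2]
E
python3 - <<'E'
from cell import camera_model
from h import *
a=cv2.imread("pics/side0.png")[200:300,270:380];b=cv2.imread("pics/scene0.png")[155:245,235:355]
a=cv2.resize(a,(440,400),interpolation=cv2.INTER_CUBIC);b=cv2.resize(b,(533,400),interpolation=cv2.INTER_CUBIC)[:,:360]
cv2.imwrite("pics/c1.png",np.hstack([a,b]))
S=camera_model("side");C=camera_model("scene")
print(tri([(S,(325,243)),(C,(286,181))]))
for n,p,z in [("timer",(325,250),.03),("glass",(318,216),.008),("big1",(239,250),.04),("mid",(273,160),.04),("vase",(270,120),0),("fan",(338,115),0),("fanhead",(347,52),.25),("bowl",(379,345),.03),("coast",(287,330),.02)]: print(n,onz(S,p,z).round(3))
E
```

```text
(array([ 0.5516702 , -0.15958494,  0.05262909]), [0.0016930911028070089, 0.0016930911028066793])
timer [ 0.554 -0.167  0.03 ]
glass [ 0.54  -0.033  0.008]
big1 [ 0.325 -0.171  0.04 ]
mid [0.406 0.165 0.04 ]
vase [0.387 0.402 0.   ]
fan [0.626 0.428 0.   ]
fanhead [0.64  0.432 0.25 ]
bowl [ 0.669 -0.437  0.03 ]
coast [ 0.454 -0.39   0.02 ]
```

View pics/c1.png

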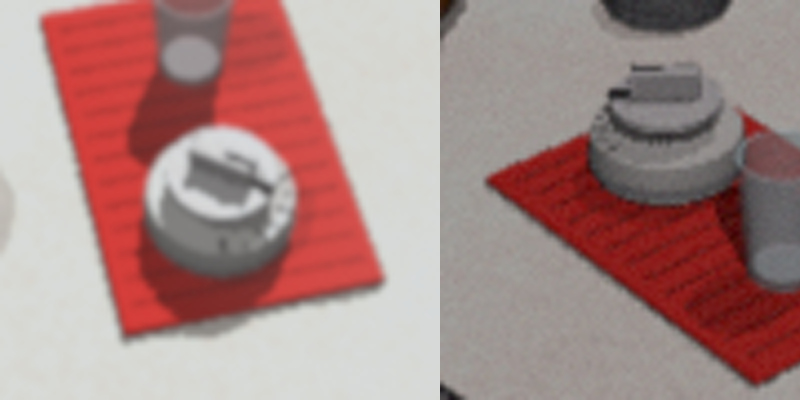

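The crop confirms it: this is the timer on the red trivet next to the glass, with its pointer towards +x and slightly −y. I'll raise the arm and travel there.

>>> {"method": "step_arm", "body": {"commands": [[0,0,-1,0],[0,0,-1.75,0],[-0.7,-0.6,-1.75,0],[-1.4,-1.2,-1.75,0],[-2.1,-1.8,-1.75,0],[-2.8,-2.4,-1.75,0],[-3.5,-3.0,-1.75,0],[-4.2,-3.6,-1.75,0],[-4.9,-4.2,-1.75,0],[-5.6,-4.8,-1.75,0],[-6.3,-5.4,-1.75,0],[-7.0,-6.0,-1.75,0]], "hand": 0}}

```text
clock: 1.15
ee_pos: [0.3919, 0.1913, 0.3013]
tcp_rot: [0.65, 3.074, 0.0]
contact_force: [1.1, 0.6, 0.0]
opening: 1.001
gripper_force: 0.0
```

>>> {"method": "step_arm", "body": {"commands": [[-0.7,-0.6,0,0],[-1.4,-1.2,0,0],[-2.1,-1.8,0,0],[-2.8,-2.4,0,0],[-3.5,-3.0,0,0],[-4.2,-3.6,0,0],[-4.9,-4.2,0,0],[-5.6,-4.8,0,0],[-6.3,-5.4,0,0],[-7.0,-6.0,0,0],[-7.5,-6.3,0,0],[-8.0,-6.5,0,0]]}}

```text
clock: 2.15
ee_pos: [0.5792, -0.1768, 0.3005]
tcp_rot: [-0.654, -3.072, -0.0]
contact_force: [-0.1, 0.6, 0.5]
opening: 0.999
gripper_force: 0.0
```

```bash
python3 - <<'E'
from cell import *
import cv2,numpy as np,pickle
s=get_state();m=camera_model("wrist");im=get_image("wrist");cv2.imwrite("pics/w1.png",im[:,:,::-1]);pickle.dump((s,m),open("w1.pkl","wb"));print(s["ee_pos"],s["tcp_rot"],s["joints"],s["contact_force"],np.linalg.norm(s["qvel"]))
E
```

```text
[ 0.57917681 -0.17681417  0.3005391 ] [-6.53612973e-01 -3.07178450e+00 -7.48005987e-05] [-4.28704179e-01  3.71474774e-01  2.96824330e-01  1.49717154e+00
 -1.79533967e-04 -9.39835705e-03] [-0.09342536  0.5780578   0.4743332 ] 0.881118470311715
```

View pics/w1.png

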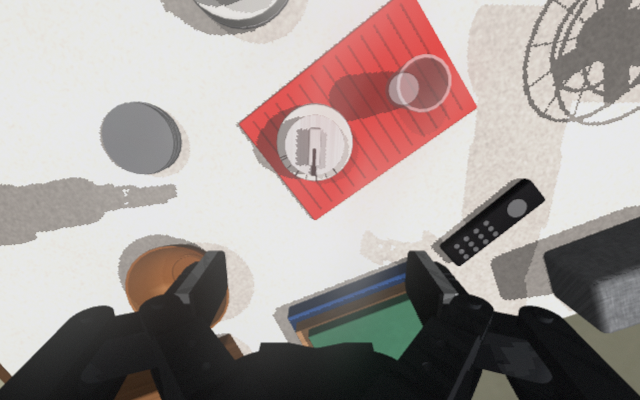

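The timer is at (315,143) with its bar almost vertical in the image and the pointer end downwards, at about (314,175). The glass is at (420,85). I'll go lower for a sharper look and a second vantage point.

>>> {"method": "step_arm", "body": {"commands": [[0,0,0.7,0],[0,0,1.4,0],[0,0,2.1,0],[0,0,2.6,0],[0,0,2.6,0],[0,0,2.6,0],[0,0,2.6,0]]}}

```text
clock: 2.78
ee_pos: [0.5796, -0.1744, 0.1986]
tcp_rot: [0.649, 3.072, -0.0]
contact_force: [0.1, -1.2, -0.3]
opening: 0.997
gripper_force: 0.0
```

```bash
python3 - <<'E'
from cell import *
from h import *
import pickle
s=get_state();m=camera_model("wrist");im=get_image("wrist");cv2.imwrite("pics/w2.png",im[:,:,::-1]);pickle.dump((s,m),open("w2.pkl","wb"));print(s["ee_pos"],s["tcp_rot"],s["joints"],s["contact_force"],np.linalg.norm(s["qvel"]))
u,v=proj(m,[.552,-.163,.05]).astype(int);print(u,v)
x0,y0=u-80,max(v-75,0);print(x0,y0)
cv2.imwrite("pics/w2c.png",cv2.resize(im[y0:y0+150,x0:x0+160,::-1],(640,600),interpolation=cv2.INTER_CUBIC))
E
```

```text
[ 0.57955242 -0.17440931  0.1986025 ] [ 6.49463990e-01  3.07226972e+00 -3.11987489e-04] [-4.24943155e-01  3.81234528e-01  6.33629617e-02  1.25148910e+00
  1.12480873e-04 -8.28632426e-03] [ 0.07628462 -1.20554416 -0.29706403] 0.026120293775081363
314 155
234 80
```

View pics/w2c.png

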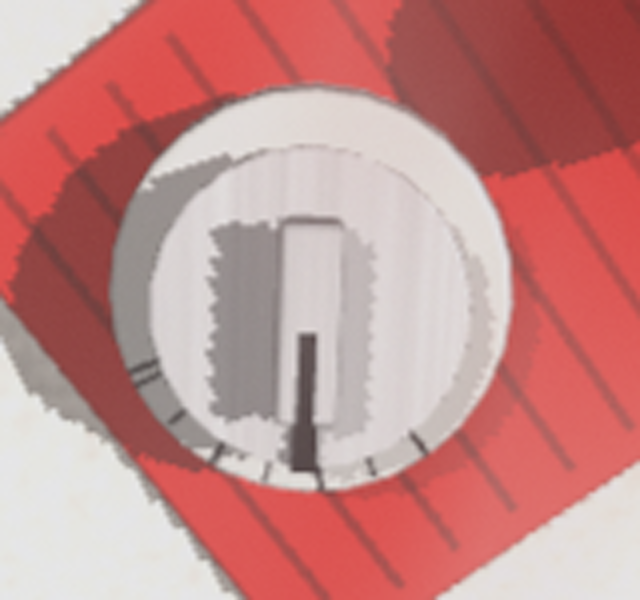

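The crop is sharp. Crop pixels: double mark at (145,372), 20 at (215,457), 10 at (320,482), 0 at (419,442), and the pointer's black nose at (303,468). The case circle is centred at (312,288), the disc at (310,305) and the bar top at (308,321).

```bash
python3 - <<'E'
from cell import camera_model
from h import *
import pickle
s,m=pickle.load(open("w2.pkl","rb"));C=camera_model("scene");S=camera_model("side")
f=lambda x,y:(234+x/4,80+y/4)
print("bartop tri scene",tri([(m,f(309,321)),(C,(285.9,170.5))]))
print("bartop tri side",tri([(m,f(309,321)),(S,(270+226/4,200+165/4))]))
for n,l,r,D in [("case",(112,288),(512,288),.1),("disc",(150,305),(470,305),.074),("disc v",(310,145),(310,466),.074),("barlen",(309,217),(309,424),.044)]:
    zs=np.arange(.02,.11,.0005);d=[np.linalg.norm(onz(m,f(*l),z)-onz(m,f(*r),z)) for z in zs];print(n,zs[np.argmin(abs(np.array(d)-D))])
ax=onz(m,f(312,288),.042);print("axis case",ax)
for z in (.055,.06,.065,.07):print(z,"disc",onz(m,f(310,305.5),z).round(4),"bar+20",onz(m,f(309,321),z+.02).round(4))
ang=lambda p,z,c:np.degrees(np.arctan2(*(onz(m,f(*p),z)-c)[[1,0]]))
for k,p in [("0",(419,442)),("5",(370,465)),("10",(320,482)),("15",(266,470)),("20",(215,457)),("25",(177,417)),("top",(145,372))]:print(k,ang(p,.042,ax))
z=.062;c=onz(m,f(310,305.5),z);print("pointer",ang((303,468),z,c))
a=onz(m,f(309,217),z+.02);b=onz(m,f(309,424),z+.02);print("bar mid edges", np.degrees(np.arctan2(*(b-a)[[1,0]])));a=onz(m,f(310,335),z+.02);b=onz(m,f(305,424),z+.02);print("line", np.degrees(np.arctan2(*(b-a)[[1,0]])))
a=onz(m,f(283,222),z+.02);b=onz(m,f(279,422),z+.02);print("left edge", np.degrees(np.arctan2(*(b-a)[[1,0]])))
R=cv2.Rodrigues(s["tcp_rot"])[0];print(R.round(4).tolist(),"tool -x az",np.degrees(np.arctan2(-R[1,0],-R[0,0])))
E
```

```text
bartop tri scene (array([ 0.54885084, -0.16402133,  0.08514675]), [0.0017428752241135854, 0.0017428752241134945])
bartop tri side (array([ 0.5545928 , -0.16608836,  0.06822015]), [0.001827434481064989, 0.0018274344810649357])
case 0.03600000000000002
disc 0.06000000000000004
disc v 0.06150000000000004
barlen 0.08500000000000006
axis case [ 0.54930841 -0.16431883  0.042     ]
0.055 disc [ 0.5514 -0.1656  0.055 ] bar+20 [ 0.5518 -0.1657  0.075 ]
0.06 disc [ 0.5507 -0.1652  0.06  ] bar+20 [ 0.5511 -0.1653  0.08  ]
0.065 disc [ 0.5501 -0.1648  0.065 ] bar+20 [ 0.5504 -0.1649  0.085 ]
0.07 disc [ 0.5494 -0.1645  0.07  ] bar+20 [ 0.5497 -0.1645  0.09  ]
0 10.898293042613235
5 -5.833368455092916
10 -21.686153732759387
15 -38.2748995116261
20 -53.94362490971112
25 -70.34647959165808
top -87.26469801728582
pointer -26.547510400538254
bar mid edges -24.096263080368114
line -27.273508968956882
left edge -25.611492511670985
[[-0.9144, 0.4047, 0.0014], [0.4047, 0.9144, -0.0005], [-0.0014, 0.0001, -1.0]] tool -x az -23.87267742779337
```

The axis is at about (0.551, −0.165), the disc top at z≈0.061, the bar at az ≈ −26° and the dial at about 11.5 min. I'll align, descend around the bar and close gently.

>>> {"method": "step_arm", "body": {"commands": [[0.4,-0.04,0,0.2],[0.75,-0.08,0.4,0.35],[0.75,-0.08,1.2,0.35],[0.75,-0.08,2.0,0.35],[0.75,-0.08,2.7,0.35],[0.75,-0.08,3.1,0.35],[0.75,-0.08,3.2,0.35],[0.75,-0.08,3.2,0.35],[0.75,-0.08,3.2,0.35]]}}

```text
clock: 3.58
ee_pos: [0.5517, -0.1657, 0.0712]
tcp_rot: [0.706, 3.058, -0.001]
contact_force: [0.4, -0.6, 0.0]
opening: 0.997
gripper_force: 0.0
```

>>> {"method": "step_arm", "body": {"commands": [[0,0,0,0],[0,0,0,0],[0,0,0,0],[0,0,0,0],[0,0,0,0],[0,0,0,0],[0,0,0,0],[0,0,0,0],[0,0,0,0],[0,0,0,0]], "hand": 0.6, "squeeze": 20}}

```text
clock: 4.42
ee_pos: [0.5502, -0.165, 0.0692]
tcp_rot: [-0.706, -3.061, -0.0]
contact_force: [-0.5, -0.1, 0.6]
opening: 0.399
gripper_force: 0.0
```

```bash
python3 - <<'E'
from cell import *
import cv2,numpy as np
s=get_state();print(s["ee_pos"],s["tcp_rot"],s["contact_force"],s["ft_torque"],s["opening"],s["joints"])
im=get_image("wrist");cv2.imwrite("pics/w3.png",im[:,:,::-1])
E
```

```text
[ 0.55024025 -0.1650329   0.06919312] [-7.06154086e-01 -3.06102751e+00 -1.99154359e-04] [-0.53469931 -0.05760418  0.57426478] [-0.02060464 -0.05593831 -0.03563254] 0.3986054450824611 [-4.31155094e-01  4.09966699e-01 -2.26955443e-01  9.34065332e-01
  8.98589308e-05  2.22956473e-02]
```

View pics/w3.png

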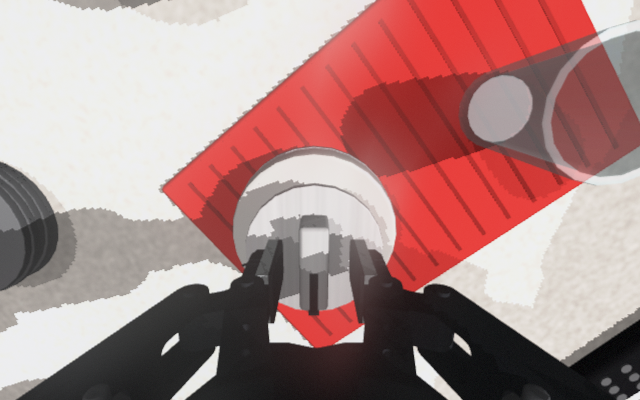

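The bar is centred between the fingers at (315,245), and the view matches the plan. I'll close on it.

>>> {"method": "step_arm", "body": {"commands": [[0,0,0,0],[0,0,0,0],[0,0,0,0],[0,0,0,0],[0,0,0,0],[0,0,0,0],[0,0,0,0],[0,0,0,0]], "hand": 1, "squeeze": 40}}

```text
clock: 5.13
ee_pos: [0.5503, -0.1652, 0.0693]
tcp_rot: [0.706, 3.061, -0.0]
contact_force: [-1.6, -2.7, 0.8]
opening: 0.15
gripper_force: 43.7
```

>>> {"method": "step_arm", "body": {"commands": [[0,0,0.03,0],[0,0,0.06,0],[0,0,0.1,0],[0,0,0.1,0],[0,0,0.1,0]]}}

```text
clock: 5.55
ee_pos: [0.5503, -0.1652, 0.0651]
tcp_rot: [-0.706, -3.061, 0.0]
contact_force: [-0.9, -2.3, 0.9]
opening: 0.147
gripper_force: 43.6
```

>>> {"method": "step_arm", "body": {"commands": [[0,0,0.03,0],[0,0,0.03,0],[0,0,0.03,0]]}}

```text
clock: 5.8
ee_pos: [0.5503, -0.1651, 0.064]
tcp_rot: [-0.706, -3.061, 0.0]
contact_force: [-0.6, -2.7, 0.7]
opening: 0.151
gripper_force: 43.7
```

>>> {"method": "step_arm", "body": {"commands": [[0,0,0.025,0],[0,0,0.025,0],[0,0,0.025,0]]}}

```text
clock: 6.05
ee_pos: [0.5503, -0.1651, 0.063]
tcp_rot: [0.706, 3.061, -0.0]
contact_force: [-1.7, -2.8, 0.5]
opening: 0.15
gripper_force: 43.7
```

>>> {"method": "step_arm", "body": {"commands": [[0,0,0.03,0],[0,0,0.03,0],[0,0,0.03,0]]}}

```text
clock: 6.3
ee_pos: [0.5503, -0.1651, 0.0619]
tcp_rot: [0.706, 3.061, -0.0]
contact_force: [-1.6, -2.8, 1.1]
opening: 0.151
gripper_force: 43.8
```

>>> {"method": "step_arm", "body": {"commands": [[0,0,0.03,0],[0,0,0.03,0],[0,0,0.03,0]]}}

```text
clock: 6.55
ee_pos: [0.5505, -0.1652, 0.0614]
tcp_rot: [0.706, 3.061, -0.0]
contact_force: [-2.1, -2.7, 5.8]
opening: 0.149
gripper_force: 44.4
```

>>> {"method": "step_arm", "body": {"commands": [[0,0,0.02,0],[0,0,0.02,0],[0,0,0.02,0],[0,0,0.02,0]]}}

```text
clock: 6.88
ee_pos: [0.5505, -0.1652, 0.0611]
tcp_rot: [0.706, 3.06, -0.001]
contact_force: [-3.9, -2.0, 8.9]
opening: 0.151
gripper_force: 44.8
```

>>> {"method": "step_arm", "body": {"commands": [[0,0,0.015,0],[0,0,0.015,0],[0,0,0.015,0]]}}

```text
clock: 7.13
ee_pos: [0.5506, -0.1652, 0.0608]
tcp_rot: [0.706, 3.06, -0.001]
contact_force: [-3.8, -1.7, 11.0]
opening: 0.151
gripper_force: 45.1
```

>>> {"method": "step_arm", "body": {"commands": [[0,0,0.025,0],[0,0,0.025,0],[0,0,0.025,0]]}}

```text
clock: 7.38
ee_pos: [0.5507, -0.1653, 0.0604]
tcp_rot: [0.706, 3.059, -0.001]
contact_force: [-5.7, -2.3, 15.4]
opening: 0.153
gripper_force: 45.6
```

>>> {"method": "step_arm", "body": {"commands": [[0,0,0,0.3],[0,0,0,0.7],[0,0,0,1.1],[0,0,0,1.5],[0,0,0,1.5],[0,0,0,1.5]]}}

```text
clock: 7.88
ee_pos: [0.5508, -0.1652, 0.0604]
tcp_rot: [0.943, 2.995, -0.0]
contact_force: [-4.8, -1.6, 15.5]
opening: 0.148
gripper_force: 45.6
```

```bash
python3 - <<'E'
from cell import *
import cv2,numpy as np
s=get_state();print(s["ee_pos"],s["contact_force"],s["ft_torque"],s["joints"])
R=cv2.Rodrigues(s["tcp_rot"])[0];print(R[:,2],np.degrees(np.arctan2(-R[1,0],-R[0,0])))
E
```

```text
[ 0.55078252 -0.16522846  0.06037675] [-4.76987562 -1.56326201 15.45939743] [-0.30026984  1.19849974  0.10902838] [-4.30998442e-01  4.17664774e-01 -2.39276984e-01  9.11809161e-01
 -4.41932262e-05  1.79177672e-01]
[ 1.83988910e-03 -8.94677794e-04 -9.99997907e-01] -34.960537275437574
```

>>> {"method": "step_arm", "body": {"commands": [[0,0,0,0.4],[0,0,0,0.8],[0,0,0,1.2],[0,0,0,1.6],[0,0,0,2.0],[0,0,0,2.4],[0,0,0,2.8],[0,0,0,3.2],[0,0,0,3.6],[0,0,0,4.0],[0,0,0,4.0],[0,0,0,4.0]]}}

```text
clock: 8.88
ee_pos: [0.5511, -0.1651, 0.0604]
tcp_rot: [1.545, 2.733, 0.001]
contact_force: [-5.0, -1.5, 15.8]
opening: 0.153
gripper_force: 45.5
```

```bash
python3 - <<'E'
from cell import *
import cv2,numpy as np
s=get_state();print(s["ee_pos"],s["contact_force"],s["ft_torque"])
R=cv2.Rodrigues(s["tcp_rot"])[0];print(R[:,2],np.degrees(np.arctan2(-R[1,0],-R[0,0])))
a=get_image("scene")[:,:,::-1];b=get_image("side")[:,:,::-1];w=get_image("wrist")[:,:,::-1]
f=lambda i:cv2.resize(i,(400,300),interpolation=cv2.INTER_CUBIC)
o=cv2.imread
v=np.vstack([np.hstack([f(o("pics/side0.png")[225:285,285:365]),f(b[225:285,285:365])]),np.hstack([f(a[155:215,250:330]),f(w[100:340,160:480])])])
cv2.imwrite("pics/m4.png",v)
E
```

```text
[ 0.55105017 -0.16514773  0.06039943] [-4.9586318  -1.4700051  15.75593391] [-0.20951959  1.08251775  0.12603472]
[ 2.33956703e-03 -7.09136850e-04 -9.99997012e-01] -58.952678841601916
```

View pics/m4.png

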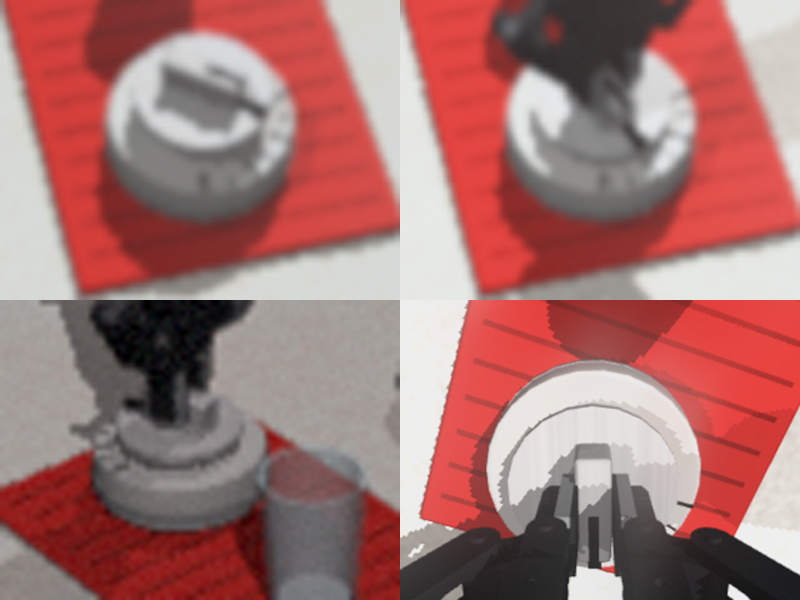

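The case marks haven't moved: the mark in the side crop is at (205,180) both before and after. The dial is turning. I'll check the 0 line's azimuth from this wrist view, where it is at mosaic (687,506).

```bash
python3 - <<'E'
from cell import *
from h import *
import pickle
m=camera_model("wrist");c=np.array([.5508,-.1652,.042])
for p in [(677,501),(687,506),(697,511)]:
    X=onz(m,(160+(p[0]-400)*.8,100+(p[1]-300)*.8),.042)-c;print(np.hypot(*X[:2]),np.degrees(np.arctan2(X[1],X[0])))
s,m=pickle.load(open("w2.pkl","rb"))
for k,p in [(0,(419,442)),(5,(370,465)),(10,(320,482)),(15,(266,470)),(20,(215,457)),(25,(177,417)),(30,(145,372))]:
    X=onz(m,(234+p[0]/4,80+p[1]/4),.042)-c;print(k,np.hypot(*X[:2]),np.degrees(np.arctan2(X[1],X[0]))+k*3.4377)
E
```

```text
0.04201389617158179 13.01599614617522
0.047472201164322325 11.836970434016271
0.052992803612153735 10.89433179676668
0 0.04618382541636936 12.321769611617128
5 0.045837178456876765 12.261422060300433
10 0.047941999296456164 13.010693655056485
15 0.04620945371618046 13.002715624226802
20 0.04807419762137552 13.991309103553796
25 0.0458687078543747 14.211443750008144
30 0.04583498797600619 14.056137979176142
```

>>> {"method": "step_arm", "body": {"commands": [[0,0,0,0.6],[0,0,0,1.2],[0,0,0,1.8],[0,0,0,2.4],[0,0,0,3.0],[0,0,0,3.6],[0,0,0,4.2],[0,0,0,4.8],[0,0,0,5.3],[0,0,0,5.8],[0,0,0,6.1],[0,0,0,6.3]]}}

```text
clock: 10.03
ee_pos: [0.5515, -0.1652, 0.0605]
tcp_rot: [2.348, 2.084, 0.003]
contact_force: [-4.0, -0.8, 13.4]
opening: 0.151
gripper_force: 45.5
```

>>> {"method": "step_arm", "body": {"commands": [[0,0,0,0],[0,0,0,0],[0,0,0,0]]}}

```text
clock: 10.28
ee_pos: [0.5515, -0.1652, 0.0605]
tcp_rot: [2.346, 2.085, 0.003]
contact_force: [-3.4, -1.1, 13.7]
opening: 0.148
gripper_force: 45.5
```

```bash
python3 - <<'E'
from cell import *
import cv2,numpy as np
s=get_state();print(s["ee_pos"],s["contact_force"],s["ft_torque"],s["joints"][5])
R=cv2.Rodrigues(s["tcp_rot"])[0];print(R[:,2],np.degrees(np.arctan2(-R[1,0],-R[0,0])))
from h import proj
m=camera_model("wrist");w=get_image("wrist")[:,:,::-1]
cv2.imwrite("pics/w5.png",cv2.resize(w[120:320,190:450],(780,600),interpolation=cv2.INTER_CUBIC));np.save("E5.npy",m["extrinsics"])
E
```

```text
[ 0.55148484 -0.16521707  0.06047896] [-3.43335238 -1.14705327 13.65580947] [-0.26905578  0.85639591  0.16774055] 1.25760009318782
[ 3.18484043e-03 -7.77473117e-04 -9.99994626e-01] -96.73916757867133
```

View pics/w5.png

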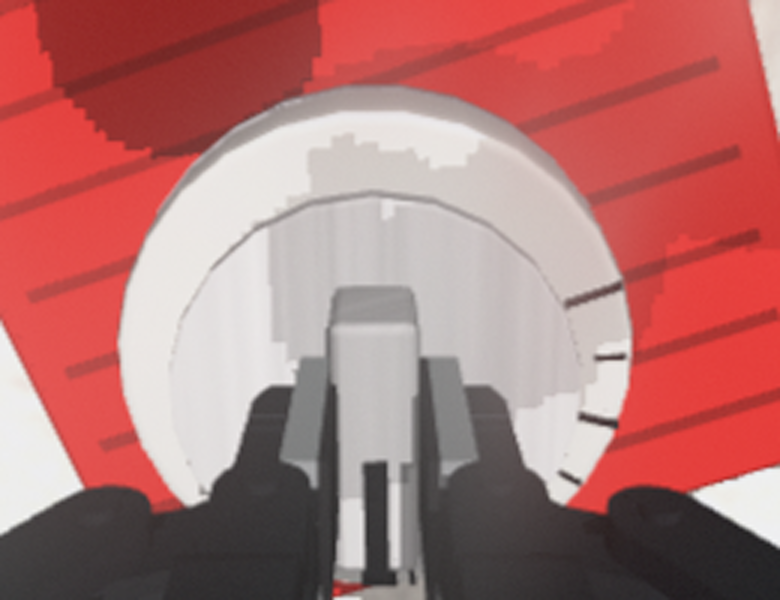

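The 0 line is at (594,296), 5 at (610,357), 10 at (598,421) and 15 at (570,477). The pointer is straight down the image at about (375,575). I'll check the azimuths.

```bash
python3 - <<'E'
from cell import *
from h import *
m=camera_model("wrist");m["extrinsics"]=np.load("E5.npy")
for c in ([.5508,-.1652,.042],[.5515,-.1652,.042]):
  for k,p in [(0,(594,296)),(5,(610,357)),(10,(598,421)),(15,(570,477))]:
    X=onz(m,(190+p[0]/3,120+p[1]/3),.042)-c;print(k,np.hypot(*X[:2]).round(4),np.degrees(np.arctan2(X[1],X[0]))+k*3.4377)
E
```

```text
0 0.0445 11.6557441788934
5 0.0462 12.485756541986891
10 0.0464 12.718484741357056
15 0.0469 13.574514231560784
0 0.0439 11.840528894135627
5 0.0455 12.413487772371738
10 0.0457 12.394722583775991
15 0.0463 13.041560633562582
```

The dial is at about 109.3° = 1.91 rad, past 30 and short of the stop. I'll turn back 40.6° to 20 minutes.

>>> {"method": "step_arm", "body": {"commands": [[0,0,0,-0.4],[0,0,0,-1.0],[0,0,0,-1.6],[0,0,0,-2.2],[0,0,0,-2.8],[0,0,0,-3.4],[0,0,0,-4.0],[0,0,0,-4.6],[0,0,0,-5.2],[0,0,0,-5.8],[0,0,0,-6.4],[0,0,0,-6.75]]}}

```text
clock: 11.33
ee_pos: [0.551, -0.1652, 0.0604]
tcp_rot: [1.477, 2.77, 0.001]
contact_force: [-5.3, -0.7, 14.6]
opening: 0.151
gripper_force: 45.6
```

>>> {"method": "step_arm", "body": {"commands": [[0,0,0,0],[0,0,0,0],[0,0,0,0]]}}

```text
clock: 11.58
ee_pos: [0.551, -0.1651, 0.0604]
tcp_rot: [1.481, 2.768, 0.001]
contact_force: [-3.7, -0.7, 15.2]
opening: 0.15
gripper_force: 45.6
```

```bash
python3 - <<'E'
from cell import *
import cv2,numpy as np
s=get_state();print(s["ee_pos"],s["contact_force"],s["ft_torque"],s["joints"][5])
R=cv2.Rodrigues(s["tcp_rot"])[0];print(R[:,2],np.degrees(np.arctan2(-R[1,0],-R[0,0])))
E
```

```text
[ 0.55099618 -0.16513427  0.06039709] [-3.69618494 -0.72255315 15.19815752] [-0.1769537   1.08964372 -0.16433183] 0.5514363345856972
[ 2.29479550e-03 -5.27614426e-04 -9.99997228e-01] -56.28763414972167
```

>>> {"method": "step_arm", "body": {"commands": [[0,0,0,0],[0,0,0,0],[0,0,0,0],[0,0,0,0],[0,0,0,0],[0,0,0,0]], "hand": 0.5}}

```text
clock: 12.08
ee_pos: [0.5502, -0.1648, 0.0579]
tcp_rot: [-1.481, -2.77, -0.001]
contact_force: [-1.0, 0.4, 0.3]
opening: 0.501
gripper_force: 0.0
```

>>> {"method": "step_arm", "body": {"commands": [[0,0,-0.3,0],[0,0,-0.8,0],[0,0,-1.5,0],[0,0,-2.2,0],[0,0,-2.9,0],[-0.35,0,-3.4,0],[-0.7,0,-3.4,0],[-0.7,0,-3.4,0],[-0.7,0,-3.4,0],[-0.7,0,-3.4,0]]}}

```text
clock: 12.92
ee_pos: [0.5649, -0.1877, 0.1931]
tcp_rot: [-1.481, -2.768, -0.0]
contact_force: [-0.7, 0.2, 0.2]
opening: 0.498
gripper_force: 0.0
```

```bash
python3 - <<'E'
from cell import *
from h import *
s=get_state();m=camera_model("wrist");print(s["ee_pos"],s["contact_force"]);np.save("E6.npy",m["extrinsics"])
w=get_image("wrist")[:,:,::-1];u,v=proj(m,[.5508,-.1652,.05]).astype(int);x0,y0=u-80,v-75;print(x0,y0)
cv2.imwrite("pics/w6.png",cv2.resize(w[y0:y0+150,x0:x0+160],(640,600),interpolation=cv2.INTER_CUBIC))
E
```

```text
[ 0.56493036 -0.18771886  0.19314493] [-0.6513579   0.24831598  0.23854996]
235 85
```

View pics/w6.png

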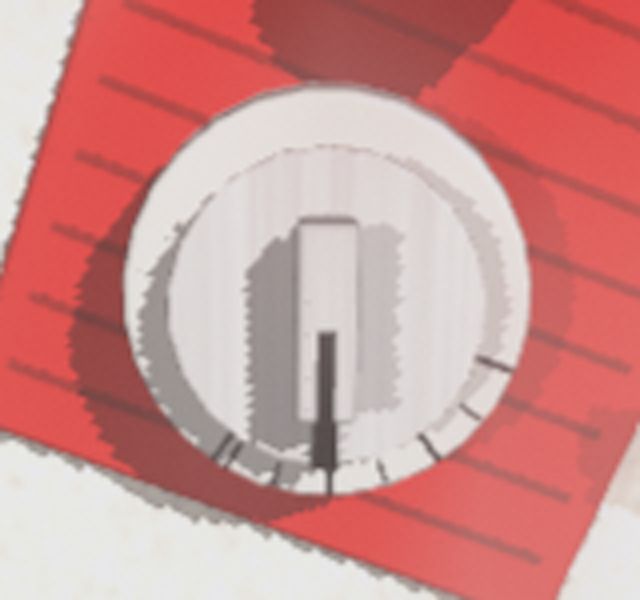

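The pointer's nose at (324,468) lies on the 20 line at (329,485). That line sits between the short 15 at (382,470) and 25 at (277,475), with the double mark at (228,450). The fingers are clear, so I'll hand in.

```bash
python3 -c "
from cell import *
print(hand_in())"
```

```text
the job is handed in; nothing more can be done
None
```

I wound the timer on the trivet past 30 (to about 1.91 rad), turned it back so the pointer lines up with the 20 mark in the last picture, let go, and handed the job in; no verdict came back.

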